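# Hold the lamp-angle gauge at its mark on the uneven stud

### The job

The lamp over the still life is about to be set to the lean marked on the angle gauge. Pick the gauge up by the wooden grip on its top, stand it upright with the middle of its sole on the higher ridge of the uneven two-ridged stud, then gently rock it sideways until its swinging pointer settles on the steel tab of the dial. Finish while still holding it there, resting on the stud with the pointer at rest on the tab, and leave everything else where it is.

Things in the scene. Friction and masses are not known exactly. Their poses are not given: they have to be found in the camera images.
- gauge: Angle gauge, loose, 0.3 to 0.5 kg, upright. Wooden sole 50 (x) x 100 (y) x 14 mm; white dial plate 96 mm wide, 6 mm thick, up to 131 mm high, face to its +x (start: yaw 0.1 to 0.9 rad); square grip on top. Pointer and tab (9 mm wide, 12 long, on the +y side) pivot 118 mm up. Origin: centre of the sole's underside; y along the sole, z up. Rocking sideways = turning about its x.
- grip (a point): Middle of the gauge's square wooden grip (26 x 26 mm, from 131 to 181 mm high), 158 mm straight above the sole's underside; either pair of faces can be pinched from above
- sole (a point): Middle of the underside of the gauge's sole (the gauge's origin)
- pointer (a joint): Steel pointer's angle relative to the gauge, rad: 0 when the gauge is upright, positive with its tip to the gauge's +y. It hangs plumb, so it equals the lean of the gauge's top towards the gauge's own +y: lean that way to reach the tab. After a movement it swings at about 2 Hz and settles in some 2 s.
- tab (a joint): Angle of the tab, same zero, sense and pivot as the pointer: 0.24 to 0.42 rad, different each time; clamped stiffly, not to be moved. The pointer is on the mark when both joints read the same.
- pointer_tip (a point): Lower tip of the pointer, 60 mm from the pivot
- mark (a point): Middle of the tab's inner end, 60 mm from the pivot, in the plane of the pointer
- stud: Uneven stud, fixed, rigid: wooden block 60 (x) x 70 (y) mm, 40 high, on a 90 x 90 x 8 mm ply base, two round ridges along its x. Higher: radius 20, axis at y -8, z 45 mm (top 65). Lower: radius 12, axis at y +18, z 49 mm (top 61). Origin: centre of the underside, z up, yaw 0.1 to 0.9 rad. With gauge and stud axes parallel, leaning past 0.15 rad to +y carries the sole onto the lower ridge.
- crown (a point): Middle of the top line of the stud's higher ridge, 65 mm above the table
- flat_block: Not to be used: fixed flat-topped block of the same wood on the same base, 58 mm high; it can stand in the stud's place. Origin: centre of the underside
- pitched_block: Not to be used: fixed block with one sharp roof-like edge on top, 63 mm high, on the same base; it can stand in the stud's place. Origin: centre of the underside
- kettle: Bystander: round brass kettle, 130 mm wide, 160 mm high with its arched handle. Origin under its centre
- bottle: Bystander: green glass bottle, 56 mm wide, 130 mm high. Origin under its centre
- jar: Bystander: glass jar with black cap, 60 mm wide, 90 mm high. Origin under its centre
- apple: Bystander: reddish still-life apple, 72 mm wide, 73 mm high. Origin under its centre
- cup: Bystander: white ceramic cup, 64 mm wide, 60 mm high. Origin under its centre
- eraser: Bystander: white eraser 30 x 55 x 14 mm. Origin under its centre
- pencil_box: Bystander: flat steel pencil box 70 x 170 x 20 mm. Origin under its centre
Not all that is in view belongs to the job. There is more than one size of the gauge; the job needs the smallest.

How it is judged:
On the way, in this order (a step that is already met when the one before it is completed fails the run):
1. the gauge stands upright on the stud's higher ridge (contact force between gauge and stud above 0.3 N and horizontal distance between sole and crown below 0.02 m and angle between gauge's own z axis and vertical below 0.14 rad), for 0.2 s.
2. rocked on the stud until the pointer has settled on the tab (contact force between gauge and stud above 0.3 N and horizontal distance between sole and crown below 0.025 m and z of sole in the frame of crown between -0.012 and 0.025 m and distance between pointer_tip and mark below 0.0045 m and velocity of joint pointer between -0.4 and 0.4 rad/s), for 0.5 s.
At the end, for the whole second after the job is handed in: Gauge gripped, resting on the stud (over 0.3 N), sole middle within 25 mm of the higher ridge's middle in plan (-12 to 25 mm in height), face upright within 0.2 rad, pointer tip within 4.5 mm of the tab's middle and at rest (under 0.4 rad/s), no bystander moved 30 mm (all of step 2 and angle between gauge's own x axis and vertical between 1.37 and 1.77 rad and contact force between the fingers and gauge above 1 N and value of joint tab above 0.22 rad and distance of each of kettle, bottle, jar, apple, cup, eraser, pencil_box from where it was at the start of the episode below 0.03 m); the arm keeps its last pose, push and grip.
It fails at once if the gauge is pressed on the stud with more than 45 N (contact force between gauge and stud above 45 N).
It fails at once if a bystander is moved by more than 30 mm (distance of any of kettle, bottle, jar, apple, cup, eraser, pencil_box from where it was at the start of the episode above 0.03 m).
It also fails if it takes over 45 s, if anything falls off the work surface, if the arm or the gripper's body presses on something with over 40 N, if the wrist force passes 120 N, or if a joint passes its speed limit or range.

### The arm

A 6-joint arm with a two-finger parallel gripper is mounted at the origin on the work surface. World frame = base frame: x ahead of the robot, y to its left, z up, the work surface at z = 0. Lengths are in m, angles in rad, forces in N, time in s.
With the tool pointing down it reaches from about 0.3 to 0.775 m from the base axis. Payload 14.6 kg.
Tool frame: the origin (TCP) lies midway between the tips of the shut fingers; the grasp point (between the pads) lies 19 mm behind it (ctrl.tcp_to_grasp is the distance from the TCP to the grasp point, in m); x points along the fingers, y is the direction in which the jaws open and shut, and the axes are right-handed (so a half turn about x gives the same grasp; the last joint's range is limited). The gripper opens to 94 mm and grips with 3 to 60 N. Pads are 16 mm wide; open, the fingers measure 119 mm over their backs; the gripper's body (75 mm by 177 mm) begins 78 mm behind the grasp point.
Start: joints at [1.263, 0.3, 1.521, -0, 1.321, -0.067], TCP at [0.131, 0.534, 0.205] pointing down, gripper open.
Joint ranges: [-3.03, 3.03], [-0.79, 2.21], [0.23, 2.52], [-1.04, 4.18], [0, 3.07], [-2.55, 2.55]. Speed limits (rad/s): [2.22, 2.22, 2.57, 3.14, 3.14, 3.14].

### API

Orientations are given as [roll, pitch, yaw] about the fixed x, y, z axes, in that order (R = Rz(yaw) Ry(pitch) Rx(roll)).
In Python, from station import ctrl gives the robot as it stands.
- The arm moves only by the tool jog_arm, never from a script. Its argument "rows" is one flat list of numbers, 7 for each row, row after row: the shift along the world's x, y, z in m, then the turn, a rotation vector about the world's x, y, z in degrees, then the closure, from 0 (fully open) to 1 (shut). A call has 1 to 8 rows; each row shifts and turns the commanded pose from where the row before left it; what a row does not reach is not made up. A row lasts 1/12 s, in which the tool goes at most 41.7 mm and 7.16 degrees, less where a joint would pass 70% of its speed; a pose out of reach is approached as far as the arm can. A call with a gripper value outside its range is refused whole. The fingers move at their own pace and stop on an object; "squeeze" is the grip in N (left out, the last holds). Time passes only in rows, so rows that do not move let the fingers close. It gives the time, the measured TCP pose, the force and the opening at its end, in the units of the state.
- ctrl.get_obs(): the state, without advancing time (a new reading comes with each control period).
- ctrl.camera(name): name is "scene" or "top" or "wrist"; returns (picture, depth): 384x512x3 uint8, red, green, blue; 384x512 float32, m along the optical axis (not along the pixel's ray), 0 where there is no reading.
- ctrl.camera_model(name): a dict with "K" (3x3 intrinsics, pixels), "extrinsics" (4x4, takes a point from camera to world coordinates). Camera axes: x right, y down, z forward; pixel columns grow to the right and rows downward; lengths in m; the calibration is good to about 2 mm. A picture is of the moment at which its call begins: read the wrist's pose just before it. camera_model takes no time and is no camera call; for the wrist camera it gives the pose at the moment of the call.
- ctrl.hand_in(): hands the job in, once; it reports no verdict.
The state is a dict: "time_s": time; "qpos": joint angles; "joint_vel": joint speeds; "tau": joint torques, N m; "ee_pos": TCP position; "eef_rot": TCP orientation; "force": force on the tool from outside, world axes, zero at the start; "moment": the same for the moment, N m; "grip_width": finger opening in m.
Only numpy, scipy, OpenCV 4.12 (cv2) and the standard library are available. Lean on these libraries where they do the work, as an engineer would, in place of code of your own. Each camera call takes 0.05 s, during which the arm holds its last target.

## Working session

There is one attempt and no reset: what is moved stays moved. The work goes in short steps, Python scripts to look and compute and a tool call to move; the robot and the scene stay as the last step left them, time stands still between calls to the robot, and variables do not carry over. Pictures are saved under pics/ and viewed, and the job is handed in when it is done.

Besides the shell and the picture viewer there is one more tool, called as name(argument=value, ...) on one line, values as JSON. jog_arm: Moves the arm, as the interface text tells. Its arguments: {"type":"object","properties":{"rows":{"type":"array"},"squeeze":{"type":"number"}},"required":["rows"]}

```bash
ls; mkdir -p pics; cat > h.py <<'E'
from station import ctrl
import numpy as np, cv2
def snap(name,fn):
    m=ctrl.camera_model(name)
    p,d=ctrl.camera(name)
    cv2.imwrite(f'pics/{fn}.png',cv2.cvtColor(p,cv2.COLOR_RGB2BGR))
    np.savez(f'pics/{fn}.npz',p=p,d=d,K=m['K'],E=m['extrinsics'])
def load(fn):
    z=np.load(f'pics/{fn}.npz'); return z['p'],z['d'],np.array(z['K']),np.array(z['E'])
def pts(fn):
    p,d,K,E=load(fn)
    v,u=np.mgrid[0:d.shape[0],0:d.shape[1]]
    c=np.stack([(u-K[0,2])/K[0,0]*d,(v-K[1,2])/K[1,1]*d,d],-1)
    w=c@E[:3,:3].T+E[:3,3]
    w[d==0]=np.nan
    return p,w
def proj(fn,P):
    p,d,K,E=load(fn); c=np.linalg.inv(E)@np.r_[P,1]; q=K@c[:3]; return q[:2]/q[2]
def crop(fn,out,u0,u1,v0,v1,s):
    p=load(fn)[0][v0:v1,u0:u1]
    cv2.imwrite(f'pics/{out}.png',cv2.cvtColor(cv2.resize(p,None,fx=s,fy=s,interpolation=cv2.INTER_CUBIC),cv2.COLOR_RGB2BGR))
E
python3 - <<'E'
from h import *
snap('scene','s0'); snap('top','t0')
print(ctrl.get_obs())
for n in('scene','top'): print(ctrl.camera_model(n))
E
```

```text
pics
{'time_s': 0.1, 'qpos': array([ 1.26339083e+00,  3.00406609e-01,  1.52153255e+00,  1.92235719e-05,
        1.32068810e+00, -6.65829642e-02]), 'joint_vel': array([-0.00083631, -0.00012138, -0.00112111,  0.00063654,  0.00016396,
        0.00042088]), 'tau': array([ 3.59284648e-03, -5.32638824e+01, -3.53291416e+01,  7.10881362e-02,
        2.33881292e-02, -4.07722027e-06]), 'ee_pos': array([0.13109244, 0.5339034 , 0.20494223]), 'eef_rot': array([-1.65537495,  1.56976155, -1.89620225]), 'force': array([ 0.23113836,  1.41942146, -0.32741795]), 'moment': array([-0.0108287 ,  0.01986066,  0.03095634]), 'grip_width': 0.09394275994093589}
{'K': array([[442.16499427,   0.        , 253.35158805],
       [  0.        , 442.16499427, 189.76190419],
       [  0.        ,   0.        ,   1.        ]]), 'extrinsics': array([[-0.77255819,  0.54445229, -0.32668876,  0.82617613],
       [ 0.63493398,  0.66532942, -0.39267747,  0.44421839],
       [ 0.00356149, -0.51079199, -0.85969696,  1.05376609],
       [ 0.        ,  0.        ,  0.        ,  1.        ]])}
{'K': array([[416.35656658,   0.        , 257.04438095],
       [  0.        , 416.35656658, 191.29339634],
       [  0.        ,   0.        ,   1.        ]]), 'extrinsics': array([[ 0.00868813, -0.98811538,  0.15346828,  0.31186636],
       [-0.99996001, -0.00825958,  0.00342985,  0.04822536],
       [-0.00212151, -0.15349195, -0.98814762,  1.17274434],
       [ 0.        ,  0.        ,  0.        ,  1.        ]])}
```

View pics/s0.png

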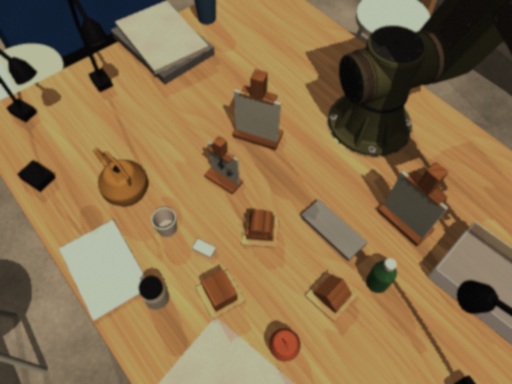

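View pics/t0.png

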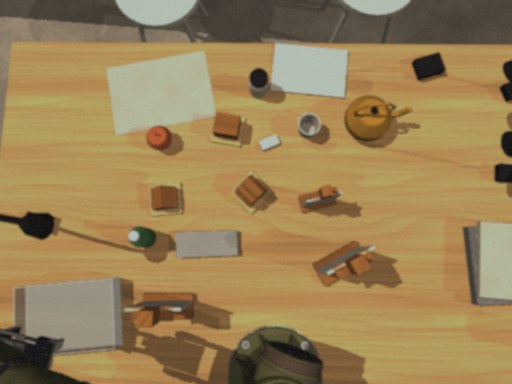

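The scene picture shows gauges at (222,165), (257,118) and (415,205); (222,165) looks smallest. There are blocks at (260,225), (220,288) and (332,292). I'll confirm both in enlarged crops.

```bash
python3 - <<'E'
from h import *
crop('s0','c1',185,295,130,250,6)
crop('s0','c2',185,370,250,340,4)
crop('t0','c3',225,365,160,225,5)
p,w=pts('s0'); q,x=pts('t0')
for (u,v) in [(257,80),(219,147),(434,178),(260,215),(220,285),(332,285)]: print('s',(u,v),w[v,u].round(3))
for (u,v) in [(325,190),(252,188),(358,265),(148,315),(164,197),(228,125)]: print('t',(u,v),x[v,u].round(3))
E
```

```text
s (257, 80) [ 0.31  -0.166  0.245]
s (219, 147) [ 0.48  -0.104  0.176]
s (434, 178) [0.194 0.299 0.24 ]
s (260, 215) [0.485 0.06  0.066]
s (220, 285) [0.671 0.14  0.06 ]
s (332, 285) [0.468 0.303 0.053]
t (325, 190) [ 0.471 -0.113  0.178]
t (252, 188) [0.493 0.066 0.063]
t (358, 265) [ 0.294 -0.172  0.244]
t (148, 315) [0.184 0.283 0.248]
t (164, 197) [0.468 0.305 0.054]
t (228, 125) [0.671 0.135 0.056]
```

View pics/c1.png

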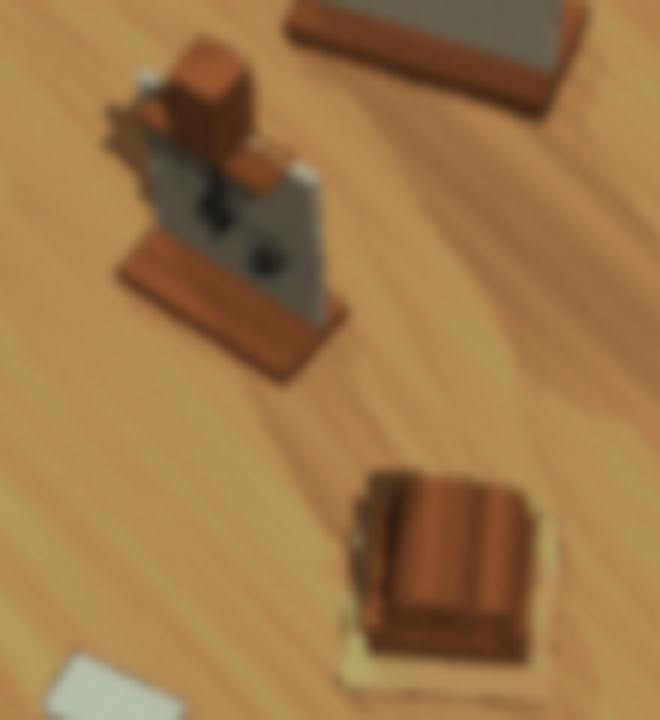

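View pics/c2.png

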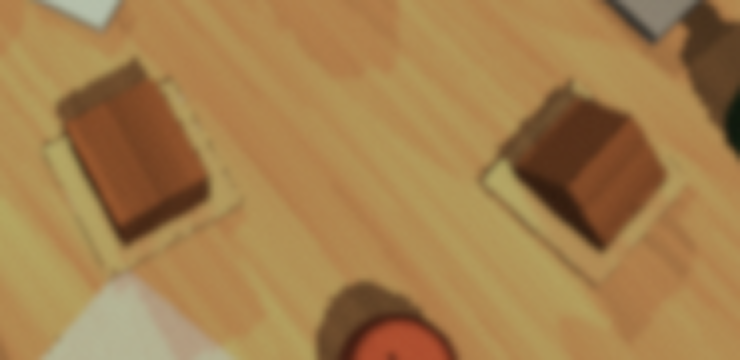

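View pics/c3.png

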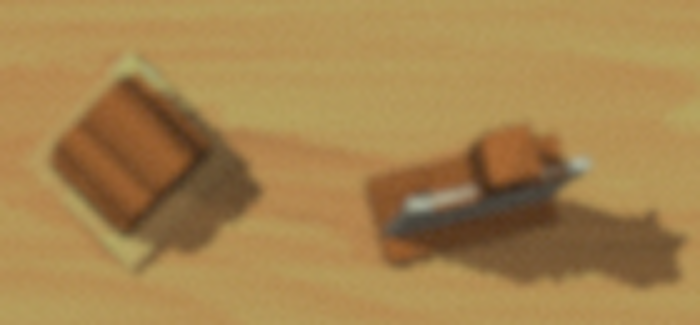

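The crops confirm it: the gauge at scene (222,165) is the smallest, with its top at z≈0.18 m against about 0.245 m for the others. The two-ridged stud is at scene (260,225). (220,288) is the flat block and (332,292) is the sharp-edged one. Next I'll measure the poses.

```bash
python3 - <<'E'
from h import *
from scipy.optimize import least_squares
W={}
for f in('s0','t0'):
    p,w=pts(f); W[f]=w.reshape(-1,3)
    a=W[f]; a=a[~np.isnan(a[:,0])]
    # gauge
    g=a[(abs(a[:,0]-.47)<.09)&(abs(a[:,1]+.10)<.09)]
    top=g[(g[:,2]>.174)&(g[:,2]<.19)]; print(f,'griptop',len(top),top.mean(0).round(4), cv2.minAreaRect((top[:,:2]*1000).astype(np.float32)))
    pl=g[(g[:,2]>.03)&(g[:,2]<.12)]
    print(' plate',len(pl)); 
    sole=g[(g[:,2]>.009)&(g[:,2]<.020)]; print(' sole',len(sole),cv2.minAreaRect((sole[:,:2]*1000).astype(np.float32)))
    s=a[(abs(a[:,0]-.49)<.07)&(abs(a[:,1]-.06)<.07)]
    t=s[(s[:,2]>.045)]; print(' stud',len(t),t.mean(0).round(4),cv2.minAreaRect((t[:,:2]*1000).astype(np.float32)))
    b=s[(s[:,2]>.005)]; print(' base',cv2.minAreaRect((b[:,:2]*1000).astype(np.float32)))
    # ridge model fit
    def surf(q,xy):
        c,sn=np.cos(q[2]),np.sin(q[2]); d=xy-q[:2]
        X=d[:,0]*c+d[:,1]*sn; Y=-d[:,0]*sn+d[:,1]*c
        h=lambda y0,z0,r: z0+np.sqrt(np.maximum(r*r-(Y-y0)**2,0))
        return X,Y,np.maximum(h(-.008,.045,.02),h(.018,.049,.012))
    for y0 in(.3,.6,.8):
        q0=np.r_[.49,.066,y0]
        def res(q):
            X,Y,z=surf(q,t[:,:2]); return np.r_[(t[:,2]-z-q[3]),]
        r=least_squares(res,np.r_[q0,0],loss='soft_l1',f_scale=.002); 
        print(' ridge fit',r.x.round(4),r.cost)
o=ctrl.get_obs(); from scipy.spatial.transform import Rotation as R
print(R.from_euler('xyz',o['eef_rot']).as_matrix().round(3))
E
```

```text
s0 griptop 101 [ 0.4703 -0.1153  0.1793] ((469.2593688964844, -116.10704040527344), (26.93858528137207, 25.990253448486328), 11.75336742401123)
 plate 408
 sole 390 ((469.8753967285156, -115.57616424560547), (49.002281188964844, 100.48977661132812), 14.409912109375)
 stud 542 [0.4928 0.0729 0.0588] ((490.9822692871094, 70.71189880371094), (62.566471099853516, 57.865787506103516), 46.715362548828125)
 base ((486.3905944824219, 74.9307861328125), (114.25582122802734, 106.55703735351562), 49.386348724365234)
 ridge fit [ 0.5404  0.1202  0.7995 -0.0015] 0.0012463395830649771
 ridge fit [ 0.5488  0.1288  0.7995 -0.0015] 0.0012463395830649773
 ridge fit [ 1.0609  0.6556  0.7995 -0.0015] 0.0012463395830977335
t0 griptop 118 [ 0.469  -0.1174  0.1797] ((469.4100341796875, -117.93712615966797), (25.641754150390625, 26.045230865478516), 14.544204711914062)
 plate 107
 sole 274 ((469.2149658203125, -117.69725036621094), (49.742828369140625, 100.028564453125), 13.86439037322998)
 stud 470 [0.4898 0.0706 0.0597] ((490.9297180175781, 69.67915344238281), (60.58042907714844, 57.887996673583984), 45.93110656738281)
 base ((490.1353454589844, 56.78778839111328), (143.98912048339844, 122.61048889160156), 83.03436279296875)
 ridge fit [ 0.4899  0.0669  0.7947 -0.001 ] 0.0007047288615355944
 ridge fit [ 0.4898  0.0668  0.7944 -0.001 ] 0.0007046596513484227
 ridge fit [ 0.4328  0.0091  0.7924 -0.001 ] 0.0007043931344805017
[[-0.     0.239  0.971]
 [-0.001  0.971 -0.239]
 [-1.    -0.001 -0.   ]]
```

```bash
python3 - <<'E'
from h import *
from scipy.spatial.transform import Rotation as R
o=ctrl.get_obs();E=ctrl.camera_model('wrist')['extrinsics'];Rt=R.from_euler('xyz',o['eef_rot']).as_matrix()
print('cam in tool',(Rt.T@(E[:3,3]-o['ee_pos'])).round(3)); print((Rt.T@E[:3,:3]).round(2)); print(ctrl.camera_model('wrist')['K'])
E
```

```text
cam in tool [-0.18   0.    -0.083]
[[-0.   -0.28  0.96]
 [ 1.   -0.    0.  ]
 [-0.    0.96  0.28]]
[[268.43755878   0.         250.51741722]
 [  0.         268.43755878 193.40217135]
 [  0.           0.           1.        ]]
```

jog_arm(rows=[0,0,0.03,0,0,-6.9,0,0,0,0.03,0,0,-6.9,0,0.01,-0.02,0.03,0,0,-6.9,0,0.018,-0.034,0.015,0,0,-6.9,0,0.018,-0.034,0,0,0,-6.9,0,0.018,-0.034,0,0,0,-6.9,0,0.018,-0.034,0,0,0,-6.9,0,0.018,-0.034,0,0,0,-6.9,0])

```text
time_s: 0.77
ee_pos: [0.2314, 0.3424, 0.3102]
eef_rot: [-0.737, 1.571, -1.947]
force: [0.9, -0.1, 0.5]
grip_width: 0.0939
```

jog_arm(rows=[0.018,-0.034,0,0,0,-6.9,0,0.018,-0.034,0,0,0,-6.9,0,0.018,-0.034,0,0,0,-6.9,0,0.018,-0.034,0,0,0,-6.9,0,0.018,-0.034,0,0,0,-6.9,0,0.018,-0.034,0,0,0,-6.9,0,0.018,-0.034,0,0,0,-6.9,0,0.018,-0.034,0,0,0,-6.9,0])

```text
time_s: 1.43
ee_pos: [0.3754, 0.0702, 0.3105]
eef_rot: [2.498, 1.571, 0.324]
force: [1.0, 0.8, -0.3]
grip_width: 0.0939
```

jog_arm(rows=[0.018,-0.034,0,0,0,-6.9,0,0.018,-0.034,0,0,0,-6.9,0,0.018,-0.034,0,0,0,-6.9,0,0.018,-0.034,0,0,0,-6.9,0,0.012,-0.02,0,0,0,-6.9,0,0.01,-0.01,0,0,0,-6.9,0,0,0,0,0,0,0,0])

```text
time_s: 2.02
ee_pos: [0.4699, -0.0957, 0.3094]
eef_rot: [-0.431, 1.569, 2.954]
force: [-0.6, -0.5, -0.3]
grip_width: 0.0942
```

```bash
cat >> h.py <<'E'
from scipy.spatial.transform import Rotation as Ro
def st():
    o=ctrl.get_obs(); M=Ro.from_euler('xyz',o['eef_rot']).as_matrix()
    print('t',round(o['time_s'],2),'tcp',o['ee_pos'].round(4),'F',o['force'].round(1),'M',o['moment'].round(2),'w',round(o['grip_width'],4),'q',o['qpos'].round(2))
    print(' toolx',M[:,0].round(4),'tooly',M[:,1].round(4),'yaw of -y as gauge',np.degrees(np.arctan2(M[0,1],-M[1,1])).round(2))
    return o,M
E
python3 - <<'E'
from h import *
st(); snap('wrist','w1')
p,w=pts('w1'); a=w.reshape(-1,3); a=a[~np.isnan(a[:,0])]
g=a[(abs(a[:,0]-.47)<.09)&(abs(a[:,1]+.115)<.08)]
for lo,hi in((.174,.19),(.009,.02)):
    t=g[(g[:,2]>lo)&(g[:,2]<hi)]; print(len(t),t.mean(0).round(4),cv2.minAreaRect((t[:,:2]*1000).astype(np.float32)))
E
```

```text
t 2.02 tcp [ 0.4699 -0.0957  0.3094] F [-0.6 -0.5 -0.3] M [-0.01  0.17  0.01] w 0.0942 q [-0.28  0.08  1.54 -0.    1.52  1.05]
 toolx [-1.8e-03  3.0e-04 -1.0e+00] tooly [ 2.405e-01 -9.707e-01 -8.000e-04] yaw of -y as gauge 13.91
468 [ 0.4703 -0.117   0.181 ] ((469.2195129394531, -117.28136444091797), (26.320098876953125, 25.42003059387207), 15.584283828735352)
972 [ 0.4788 -0.1152  0.0143] ((477.0697326660156, -114.67259216308594), (34.33673858642578, 99.08527374267578), 15.945528984069824)
```

View pics/w1.png

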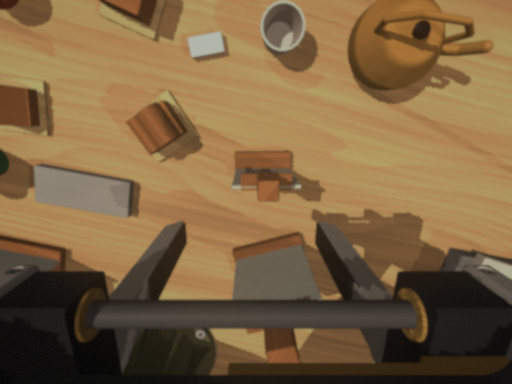

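The wrist view shows the small gauge at (265,175) with its dial face toward the camera, and the stud at (158,123). The other large gauge is behind the gripper. Now I'll descend.

jog_arm(rows=[0,-0.0215,0,0,0,0.6,0,0,0,-0.04,0,0,0,0,0,0,-0.04,0,0,0,0,0,0,-0.03,0,0,0,0,0,0,0,0,0,0,0,0,0,0,0,0,0,0,0,0,0,0,0,0,0])

```text
time_s: 2.65
ee_pos: [0.4699, -0.1151, 0.2028]
eef_rot: [2.583, 1.568, -0.294]
force: [0.4, 0.1, 0.7]
grip_width: 0.0938
```

```bash
python3 - <<'E'
from h import *
st(); snap('wrist','w2')
p,w=pts('w2'); a=w.reshape(-1,3); a=a[~np.isnan(a[:,0])]
g=a[(abs(a[:,0]-.47)<.09)&(abs(a[:,1]+.115)<.08)]
for lo,hi in((.174,.188),(.009,.02)):
    t=g[(g[:,2]>lo)&(g[:,2]<hi)]; print(len(t),t.mean(0).round(4),cv2.minAreaRect((t[:,:2]*1000).astype(np.float32)))
crop('w2','w2c',150,380,60,300,3)
E
```

```text
t 2.65 tcp [ 0.4699 -0.1151  0.2028] F [0.4 0.1 0.7] M [-0.04  0.08  0.04] w 0.0938 q [-0.32  0.15  1.71  0.    1.28  0.99]
 toolx [ 2.7e-03 -8.0e-04 -1.0e+00] tooly [ 0.2612 -0.9653  0.0015] yaw of -y as gauge 15.14
1007 [ 0.4706 -0.1167  0.1809] ((469.4954833984375, -117.2576904296875), (25.96296501159668, 25.561338424682617), 14.72852897644043)
1615 [ 0.4786 -0.1151  0.0144] ((477.0686950683594, -115.46355438232422), (33.692020416259766, 99.40773010253906), 14.32142448425293)
```

View pics/w2.png

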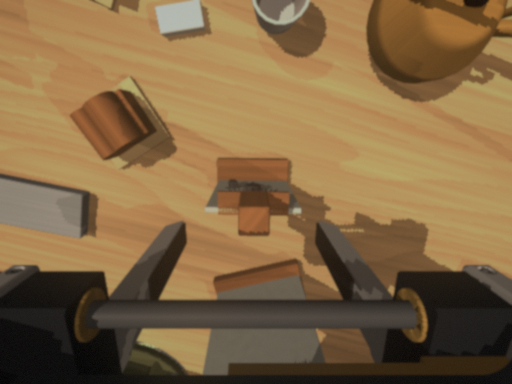

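View pics/w2c.png

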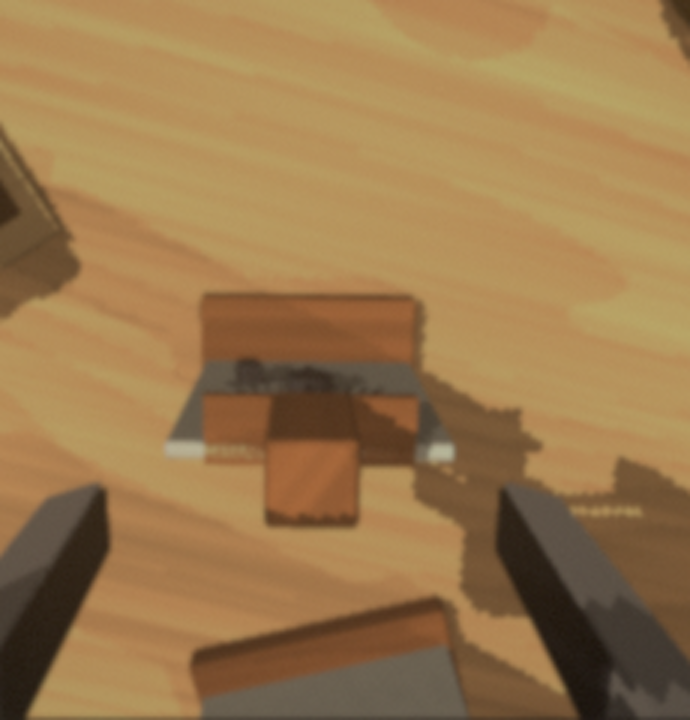

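jog_arm(rows=[0,0,-0.02,0,0,0,0,0,0,-0.02,0,0,0,0,0,0,0,0,0,0,0,0,0,0,0,0,0,0,0,0,0,0,0,0,0])

```text
time_s: 3.12
ee_pos: [0.4699, -0.1156, 0.1624]
eef_rot: [2.558, 1.568, -0.321]
force: [-1.0, -1.5, -0.9]
grip_width: 0.0942
```

```bash
python3 -c "
from h import *
st()"
```

```text
t 3.12 tcp [ 0.4699 -0.1156  0.1624] F [-1.  -1.5 -0.9] M [-0.04  0.14  0.01] w 0.0942 q [-0.32  0.19  1.76 -0.    1.19  0.99]
 toolx [ 2.4e-03 -8.0e-04 -1.0e+00] tooly [ 0.2593 -0.9658  0.0014] yaw of -y as gauge 15.03
```

jog_arm(rows=[0,-0.0015,-0.01,0,0,-0.4,0,0,0,-0.0095,0,0,0,0,0,0,0,0,0,0,0.5,0,0,0,0,0,0,1,0,0,0,0,0,0,1,0,0,0,0,0,0,1,0,0,0,0,0,0,1,0,0,0,0,0,0,1], squeeze=40)

```text
time_s: 3.78
ee_pos: [0.4693, -0.1169, 0.1412]
eef_rot: [2.648, 1.57, -0.239]
force: [0.8, -0.6, -0.4]
grip_width: 0.0576
```

```bash
python3 -c "
from h import *
st(); snap('wrist','w3')"
```

```text
t 3.78 tcp [ 0.4693 -0.1169  0.1412] F [ 0.8 -0.6 -0.4] M [-0.06  0.19  0.03] w 0.0576 q [-0.32  0.22  1.78  0.    1.14  1.  ]
 toolx [ 3.e-04 -1.e-04 -1.e+00] tooly [ 2.522e-01 -9.677e-01  2.000e-04] yaw of -y as gauge 14.61
```

View pics/w3.png

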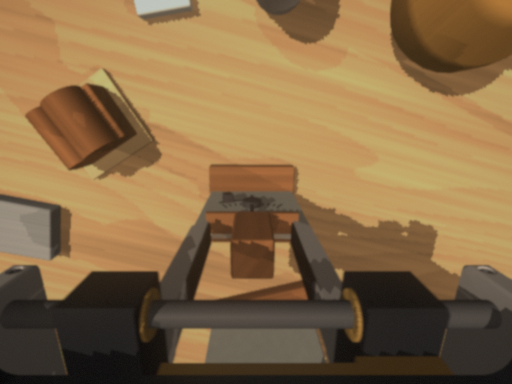

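The fingers are closing around the grip at (252,245), centred. I'll let them finish, then lift.

jog_arm(rows=[0,0,0,0,0,0,1,0,0,0,0,0,0,1,0,0,0,0,0,0,1,0,0,0,0,0,0,1,0,0,0,0,0,0,1,0,0,0,0,0,0,1,0,0,0,0,0,0,1,0,0,0,0,0,0,1])

```text
time_s: 4.5
ee_pos: [0.4691, -0.1169, 0.1408]
eef_rot: [-0.561, 1.571, 2.835]
force: [0.5, -0.4, -2.1]
grip_width: 0.0256
```

jog_arm(rows=[0,0,0.01,0,0,0,1,0,0,0.02,0,0,0,1,0,0,0.03,0,0,0,1,0,0,0.03,0,0,0,1,0,0,0.02,0,0,0,1,0,0,0,0,0,0,1,0,0,0,0,0,0,1])

```text
time_s: 5.08
ee_pos: [0.4692, -0.1169, 0.2511]
eef_rot: [2.58, 1.57, -0.306]
force: [0.2, -0.3, -3.5]
grip_width: 0.0257
```

```bash
python3 -c "
from h import *
st()"
```

```text
t 5.08 tcp [ 0.4692 -0.1169  0.2511] F [ 0.2 -0.3 -3.5] M [0.04 0.21 0.03] w 0.0257 q [-0.32  0.12  1.64  0.    1.39  1.  ]
 toolx [ 1.1e-03 -3.0e-04 -1.0e+00] tooly [ 2.521e-01 -9.677e-01  6.000e-04] yaw of -y as gauge 14.6
```

```bash
python3 - <<'E'
from h import *
from scipy.optimize import least_squares
snap('wrist','w4')
for f in('w1','w2','w4','t0','s0'):
    p,w=pts(f); a=w.reshape(-1,3); a=a[~np.isnan(a[:,0])]
    s=a[(abs(a[:,0]-.49)<.06)&(abs(a[:,1]-.068)<.06)]
    t=s[(s[:,2]>.048)&(s[:,2]<.075)]
    print(f,len(t),cv2.minAreaRect((t[:,:2]*1000).astype(np.float32)),'zmax',np.percentile(t[:,2],98).round(4))
    def res(q):
        c,sn=np.cos(q[1]),np.sin(q[1]); d=t[:,:2]-[.4917,.0693]; Y=-d[:,0]*sn+d[:,1]*c-q[0]
        h=lambda y0,z0,r: np.where(abs(Y-y0)<r*.98, z0+np.sqrt(np.maximum(r*r-(Y-y0)**2,(.2*r)**2)),0.045)
        return t[:,2]-np.maximum(h(-.008,.045,.02),h(.018,.049,.012))-q[2]
    r=least_squares(res,[0,.797,0],loss='soft_l1',f_scale=.001); q=r.x
    print('  yoff,yaw,zoff',q.round(4))
    u=np.array([np.cos(q[1]),np.sin(q[1])]); X=(t[:,:2]-[.4917,.0693])@u; print('  X range',np.percentile(X,[0.5,99.5]).round(4))
E
```

```text
w1 1485 ((490.80303955078125, 70.04782104492188), (60.17027282714844, 57.31565856933594), 45.88136672973633) zmax 0.0661
  yoff,yaw,zoff [5.000e-04 8.013e-01 4.000e-04]
  X range [-0.0301  0.0296]
w2 2727 ((491.3685302734375, 69.66447448730469), (60.62192153930664, 56.70502471923828), 45.75811004638672) zmax 0.0661
  yoff,yaw,zoff [5.000e-04 8.051e-01 3.000e-04]
  X range [-0.0302  0.0296]
w4 2053 ((491.06036376953125, 69.95701599121094), (60.53651809692383, 57.40946578979492), 45.97159957885742) zmax 0.0662
  yoff,yaw,zoff [5.000e-04 8.031e-01 3.000e-04]
  X range [-0.0301  0.0296]
t0 461 ((490.1885070800781, 70.4202880859375), (60.15653610229492, 56.36334228515625), 45.27684783935547) zmax 0.0662
  yoff,yaw,zoff [-3.000e-04  7.941e-01 -9.000e-04]
  X range [-0.0302  0.0296]
s0 524 ((491.05816650390625, 71.18402099609375), (62.846153259277344, 56.682823181152344), 45.13254928588867) zmax 0.0656
  yoff,yaw,zoff [ 5.000e-04  8.014e-01 -1.400e-03]
  X range [-0.03    0.0312]
```

jog_arm(rows=[0.002,0.016,0,0,0,4,1,0.005,0.033,0,0,0,5,1,0.005,0.033,0,0,0,5,1,0.005,0.033,0,0,0,5,1,0.005,0.033,0,0,0,5,1,0.004,0.023,0,0,0,4.35,1,0.002,0.01,0,0,0,3,1,0,0,0,0,0,0,1])

```text
time_s: 5.8
ee_pos: [0.4966, 0.0661, 0.2488]
eef_rot: [-0.859, 1.567, 3.09]
force: [-1.0, -0.4, -3.6]
grip_width: 0.026
```

jog_arm(rows=[0,0,-0.01,0,0,0,1,0,0,-0.015,0,0,0,1,0,0,0,0,0,0,1,0,0,0,0,0,0,1,0,0,0,0,0,0,1,0,0,0,0,0,0,1])

```text
time_s: 6.3
ee_pos: [0.4973, 0.0637, 0.2264]
eef_rot: [2.321, 1.57, -0.019]
force: [0.3, 0.1, -2.4]
grip_width: 0.0258
```

```bash
python3 - <<'E'
from h import *
st(); snap('wrist','w5'); snap('scene','s5'); 
crop('w5','w5c',150,360,110,300,4);crop('s5','s5c',200,320,120,260,5)
E
```

```text
t 6.3 tcp [0.4973 0.0637 0.2264] F [ 0.3  0.1 -2.4] M [-0.1   0.09 -0.05] w 0.0258 q [ 0.05  0.17  1.63 -0.    1.34  0.82]
 toolx [ 8.e-04 -0.e+00 -1.e+00] tooly [ 7.18e-01 -6.96e-01  6.00e-04] yaw of -y as gauge 45.89
```

View pics/w5c.png

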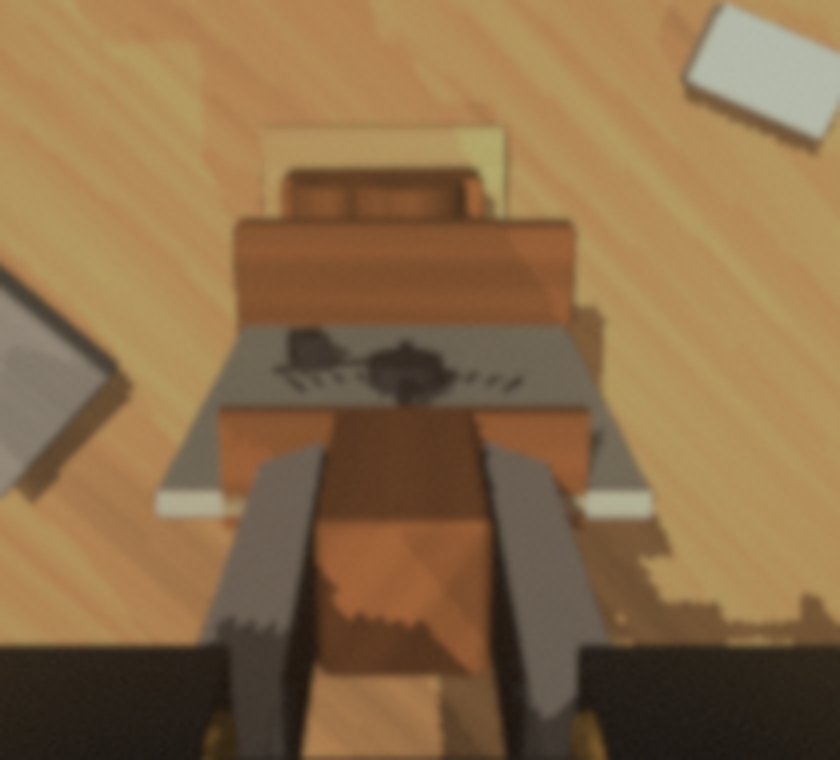

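View pics/s5c.png

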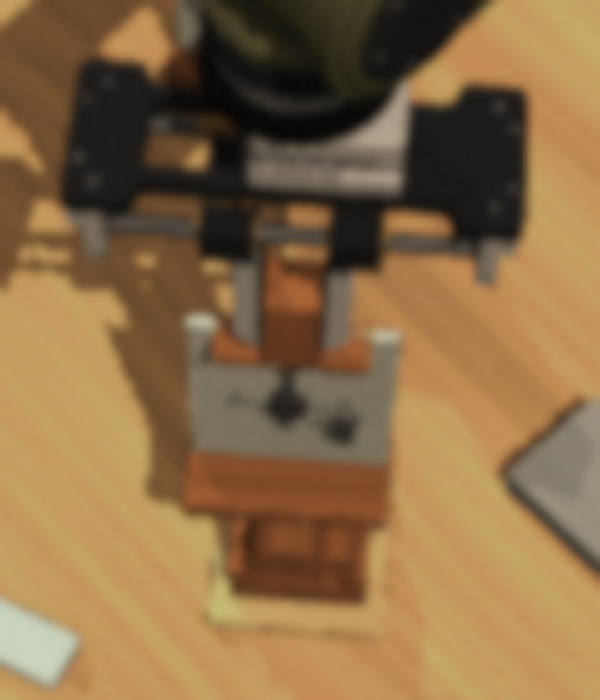

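The wrist crop shows the gauge held parallel to the stud, with the pointer near (405,365) and the tab near (310,345). I'll rectify the dial plane to read the tab angle.

```bash
cat >> h.py <<'E'
def gpose(lean_off=0):
    """gauge pose from TCP: gauge axes x=-toolz, y=-tooly, z=-toolx ; origin 140.8mm below tcp"""
    o=ctrl.get_obs(); M=Ro.from_euler('xyz',o['eef_rot']).as_matrix()
    G=np.c_[-M[:,2],-M[:,1],-M[:,0]]
    return o['ee_pos']-G[:,2]*.1408,G
def rect(fn,out,og,G,xp,s=5,ylim=(-.055,.055),zlim=(.01,.135)):
    p,d,K,E=load(fn)
    Y=np.arange(ylim[0],ylim[1],.001/s); Z=np.arange(zlim[1],zlim[0],-.001/s)
    yy,zz=np.meshgrid(Y,Z); P=og+xp*G[:,0]+yy[...,None]*G[:,1]+zz[...,None]*G[:,2]
    c=(P-E[:3,3])@E[:3,:3]; uv=c@K.T; uv=(uv[...,:2]/uv[...,2:]).astype(np.float32)
    im=cv2.remap(p,uv[...,0],uv[...,1],cv2.INTER_CUBIC)
    im=cv2.convertScaleAbs(im,alpha=1.5)
    def px(y,z): return int((y-ylim[0])*1000*s),int((zlim[1]-z)*1000*s)
    for a in np.arange(-.1,.51,.1):
        cv2.line(im,px(.050*np.sin(a),.118-.050*np.cos(a)),px(.054*np.sin(a),.118-.054*np.cos(a)),(255,0,0),1)
    cv2.circle(im,px(0,.118),4,(0,255,0),1)
    cv2.imwrite(f'pics/{out}.png',cv2.cvtColor(im,cv2.COLOR_RGB2BGR))
E
python3 - <<'E'
from h import *
og,G=gpose(); print(og.round(4))
for f in('s5','w5'):
    p,w=pts(f); a=w.reshape(-1,3); a=a[~np.isnan(a[:,0])]; l=(a-og)@G
    m=(abs(l[:,1])<.045)&(l[:,2]>.02)&(l[:,2]<.12)&(abs(l[:,0])<.03)
    k=l[m]; print(f,m.sum(),np.percentile(k[:,0],[5,25,50,75,95]).round(4))
    so=l[(abs(l[:,2]-.014)<.004)&(abs(l[:,0])<.03)&(abs(l[:,1])<.06)]; print(' sole',so.min(0).round(4),so.max(0).round(4))
    for b in (0.03,.05,.07,.09): 
        j=k[abs(k[:,2]-b)<.006]; print('  z',b,len(j),np.median(j[:,0]).round(4) if len(j) else '')
E
```

```text
[0.4975 0.0639 0.0856]
s5 657 [-0.0065 -0.0056 -0.005  -0.0041  0.004 ]
 sole [-0.0217 -0.049   0.01  ] [0.0265 0.0506 0.0179]
  z 0.03 86 -0.0051
  z 0.05 80 -0.0051
  z 0.07 82 -0.0051
  z 0.09 103 -0.0051
w5 1814 [-0.0054 -0.0051 -0.005  -0.0047  0.0046]
 sole [-0.008  -0.0494  0.0101] [0.0254 0.0506 0.0179]
  z 0.03 198 -0.0051
  z 0.05 205 -0.005
  z 0.07 342 -0.005
  z 0.09 127 0.0017
```

```bash
python3 - <<'E'
from h import *
og,G=gpose()
rect('s5','r5s',og,G,0.0); rect('w5','r5w',og,G,0.0)
a=cv2.imread('pics/r5s.png');b=cv2.imread('pics/r5w.png');cv2.imwrite('pics/r5.png',cv2.resize(np.hstack([a,b]),None,fx=.72,fy=.72))
p,w=pts('w5'); l=(w-og)@G
m=(abs(l[...,1])<.045)&(l[...,2]>.02)&(l[...,2]<.1)&(l[...,0]>-.003)&(l[...,0]<.012)
print(l[m][::4].round(3))
E
```

```text
[[ 0.004  0.03   0.052]
 [ 0.004  0.026  0.051]
 [ 0.004  0.03   0.055]
 [ 0.004  0.026  0.055]
 [ 0.005  0.022  0.057]
 [ 0.004  0.027  0.059]
 [ 0.005  0.023  0.06 ]
 [ 0.002  0.03   0.055]
 [ 0.004  0.026  0.06 ]
 [ 0.004  0.022  0.06 ]
 [ 0.004  0.     0.061]
 [ 0.003  0.027  0.062]
 [ 0.003  0.024  0.06 ]
 [ 0.003  0.02   0.06 ]
 [-0.     0.03   0.055]
 [ 0.002  0.026  0.062]
 [ 0.001  0.022  0.06 ]
 [ 0.005  0.004  0.07 ]
 [ 0.005  0.     0.072]
 [ 0.005 -0.004  0.071]
 [ 0.001  0.028  0.061]
 [ 0.001  0.024  0.06 ]
 [ 0.     0.02   0.059]
 [ 0.005  0.005  0.075]
 [ 0.005  0.001  0.073]
 [ 0.005 -0.003  0.075]
 [ 0.005 -0.006  0.074]
 [-0.     0.028  0.062]
 [-0.     0.024  0.061]
 [-0.001  0.02   0.058]
 [ 0.005  0.006  0.078]
 [ 0.005  0.002  0.077]
 [ 0.005 -0.002  0.078]
 [ 0.005 -0.005  0.078]
 [-0.002  0.029  0.058]
 [-0.001  0.025  0.062]
 [-0.002  0.021  0.06 ]
 [ 0.004  0.007  0.079]
 [ 0.005  0.003  0.08 ]
 [ 0.005 -0.001  0.081]
 [ 0.005 -0.004  0.081]
 [ 0.004 -0.008  0.079]
 [-0.002  0.025  0.062]
 [-0.003  0.021  0.06 ]
 [ 0.005  0.006  0.084]
 [ 0.005  0.002  0.084]
 [ 0.005 -0.001  0.084]
 [ 0.005 -0.005  0.083]
 [ 0.003  0.009  0.081]
 [ 0.005  0.005  0.086]
 [ 0.005  0.001  0.086]
 [ 0.005 -0.002  0.087]
 [ 0.004 -0.006  0.085]
 [ 0.003  0.008  0.082]
 [ 0.004  0.004  0.087]
 [ 0.004  0.     0.086]
 [ 0.004 -0.003  0.086]
 [ 0.003 -0.007  0.084]
 [ 0.002  0.007  0.085]
 [ 0.003  0.003  0.086]
 [ 0.004 -0.001  0.089]
 [ 0.002 -0.004  0.085]
 [ 0.001 -0.008  0.082]
 [ 0.001  0.006  0.085]
 [ 0.004  0.002  0.091]
 [ 0.003 -0.002  0.089]
 [ 0.002 -0.006  0.086]
 [-0.     0.008  0.083]
 [ 0.001  0.004  0.086]
 [ 0.004  0.     0.094]
 [ 0.001 -0.003  0.087]
 [ 0.    -0.007  0.084]
 [-0.     0.005  0.086]
 [ 0.004  0.001  0.097]
 [ 0.    -0.002  0.088]
 [-0.    -0.006  0.085]
 [ 0.003  0.     0.099]
 [-0.001 -0.003  0.086]]
```

View pics/r5.png

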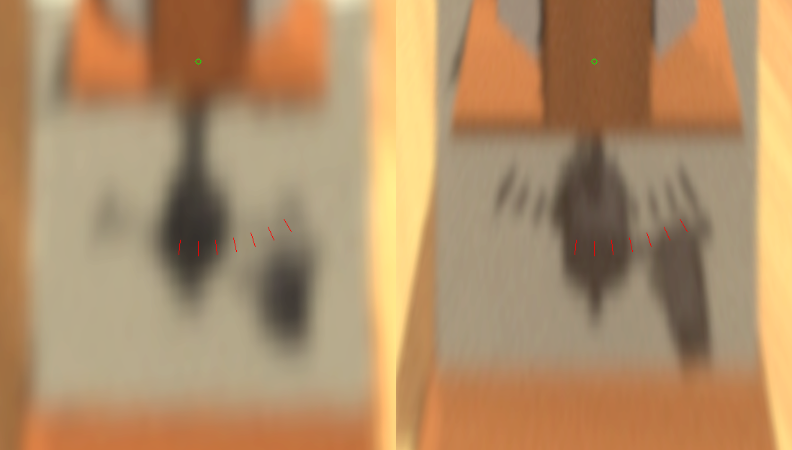

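```bash
python3 - <<'E'
from h import *
og,G=gpose()
rect('s5','r5s',og,G,0.0045,s=10,ylim=(-.015,.045),zlim=(.03,.0) and (.095,.035)); rect('w5','r5w',og,G,0.0045,s=10,ylim=(-.015,.045),zlim=(.095,.035)[::1])
a=cv2.imread('pics/r5s.png');b=cv2.imread('pics/r5w.png');print(a.shape)
E
python3 - <<'E'
from h import *
og,G=gpose()
for f in('s5','w5'): rect(f,'r6'+f,og,G,0.0045,s=7,ylim=(-.015,.045),zlim=(.035,.1))
a=cv2.imread('pics/r6s5.png');b=cv2.imread('pics/r6w5.png');cv2.imwrite('pics/r6.png',cv2.resize(np.hstack([a,b]),None,fx=.95,fy=.95));print(a.shape)
p,w=pts('w5'); l=((w-og)@G).reshape(-1,3)
m=(l[:,1]<.04)&(l[:,1]>.013)&(l[:,2]>.035)&(l[:,2]<.07)&(l[:,0]>.0025)&(l[:,0]<.012)
k=l[m]; print(len(k),k.mean(0),k.max(0),k.min(0),cv2.minAreaRect((k[:,1:]*1000).astype(np.float32)))
E
```

```text
(455, 420, 3)
48 [0.00388821 0.02501625 0.05775519] [0.00496719 0.03047859 0.06388838] [0.00255437 0.0195912  0.04994747] ((24.96465492248535, 56.70771026611328), (8.650300025939941, 12.536070823669434), 20.198911666870117)Traceback (most recent call last):
  File "<stdin>", line 3, in <module>
  File "h.py", line 38, in rect
    im=cv2.remap(p,uv[...,0],uv[...,1],cv2.INTER_CUBIC)
cv2.error: OpenCV(4.12.0) /io/opencv/modules/imgproc/src/imgwarp.cpp:1703: error: (-215:Assertion failed) !_map1.empty() in function 'remap'
```

View pics/r6.png

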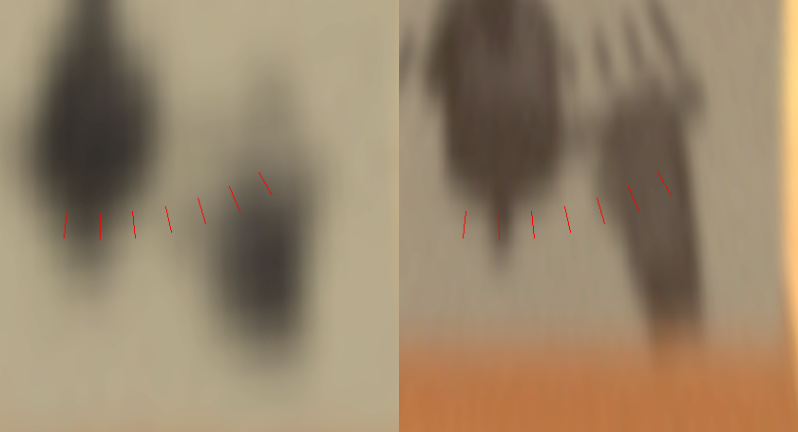

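Tab angle is about 0.385 rad: the fitted tab rectangle is centred 66 mm from the pivot, as specified. Now I'll lower the gauge upright onto the crown.

jog_arm(rows=[0,0,-0.008,0,0,0,1,0,0,-0.006,0,0,0,1,0,0,-0.003,0,0,0,1,0,0,-0.001,0,0,0,1,0,0,-0.001,0,0,0,1,0,0,0,0,0,0,1,0,0,0,0,0,0,1])

```text
time_s: 6.98
ee_pos: [0.4972, 0.0641, 0.2071]
eef_rot: [2.464, 1.571, 0.125]
force: [0.4, 0.7, -3.2]
grip_width: 0.0257
```

```bash
python3 -c "
from h import *
st()"
```

```text
t 6.98 tcp [0.4972 0.0641 0.2071] F [ 0.4  0.7 -3.2] M [-0.09  0.13  0.03] w 0.0257 q [0.06 0.19 1.65 0.   1.3  0.82]
 toolx [ 2.e-04  0.e+00 -1.e+00] tooly [ 7.188e-01 -6.952e-01  1.000e-04] yaw of -y as gauge 45.95
```

jog_arm(rows=[0,0,-0.001,0,0,0,1,0,0,0,0,0,0,1,0,0,0,0,0,0,1])

```text
time_s: 7.23
ee_pos: [0.4972, 0.0641, 0.206]
eef_rot: [2.16, 1.571, -0.18]
force: [-0.2, -0.5, -3.5]
grip_width: 0.0259
```

jog_arm(rows=[0,0,-0.0005,0,0,0,1,0,0,0,0,0,0,1,0,0,0,0,0,0,1])

```text
time_s: 7.48
ee_pos: [0.4973, 0.0641, 0.2057]
eef_rot: [2.352, 1.57, 0.012]
force: [-0.8, 0.4, -0.3]
grip_width: 0.0256
```

jog_arm(rows=[0,0,-0.0005,0,0,0,1,0,0,0,0,0,0,1,0,0,0,0,0,0,1])

```text
time_s: 7.73
ee_pos: [0.4973, 0.0642, 0.2057]
eef_rot: [2.475, 1.57, 0.136]
force: [-1.5, -0.4, 5.6]
grip_width: 0.0256
```

jog_arm(rows=[0,0,0,0,0,0,1,0,0,0,0,0,0,1,0,0,0,0,0,0,1,0,0,0,0,0,0,1,0,0,0,0,0,0,1])

```text
time_s: 8.15
ee_pos: [0.4973, 0.0642, 0.2057]
eef_rot: [2.475, 1.57, 0.135]
force: [-1.8, -0.2, 5.6]
grip_width: 0.0257
```

```bash
python3 - <<'E'
from h import *
o,M=st()
ax=np.array([np.cos(.802),np.sin(.802)]); yd=np.array([-ax[1],ax[0]])
print('axis',ax,'yd',yd)
L=o['ee_pos'][2]-.065
def sole(th):
    n=np.array([np.sin(th),np.cos(th)]); t=np.array([np.cos(th),-np.sin(th)])
    t0=.1545
    if th<t0: p=np.array([-8,45])+20*n-20*th*t
    else:
        s0=26*np.cos(t0)-4*np.sin(t0)+20*t0
        p=np.array([18,49])+12*n-(s0+12*(th-t0))*t
    return p,p+L*1000*n
p0=sole(0)[1]; prev=p0
for th in np.r_[0.035:.4:.035]:
    s,q=sole(th); d=(q-prev)/1000; prev=q
    print(th.round(3),'sole',s.round(1),'d world',(d[0]*yd).round(4),d[1].round(4),'tot',(q-p0).round(1))
E
```

```text
t 8.15 tcp [0.4973 0.0642 0.2057] F [-1.8 -0.2  5.6] M [ 0.    0.79 -0.04] w 0.0257 q [0.06 0.19 1.66 0.   1.29 0.82]
 toolx [ 1.e-03  1.e-04 -1.e+00] tooly [ 7.188e-01 -6.952e-01  6.000e-04] yaw of -y as gauge 45.95
axis [0.6952706  0.71874807] yd [-0.71874807  0.6952706 ]
0.035 sole [-8. 65.] d world [-0.0035  0.0034] -0.0001 tot [ 4.9 -0.1]
0.07 sole [-8. 65.] d world [-0.0035  0.0034] -0.0002 tot [ 9.8 -0.3]
0.105 sole [-8.  65.1] d world [-0.0035  0.0034] -0.0004 tot [14.8 -0.7]
0.14 sole [-8.  65.2] d world [-0.0035  0.0034] -0.0005 tot [19.7 -1.2]
0.175 sole [-7.9 65.8] d world [-0.0036  0.0034] -0.0002 tot [24.6 -1.4]
0.21 sole [-7.7 66.7] d world [-0.0036  0.0035] 0.0 tot [29.6 -1.3]
0.245 sole [-7.5 67.7] d world [-0.0036  0.0035] -0.0001 tot [34.7 -1.5]
0.28 sole [-7.2 68.7] d world [-0.0036  0.0035] -0.0003 tot [39.7 -1.7]
0.315 sole [-6.9 69.7] d world [-0.0036  0.0035] -0.0004 tot [44.7 -2.2]
0.35 sole [-6.5 70.7] d world [-0.0036  0.0035] -0.0006 tot [49.7 -2.8]
0.385 sole [-6.2 71.7] d world [-0.0036  0.0035] -0.0008 tot [54.7 -3.6]
```

Step 1 contact is about 9 N, upright. Now I'll rock gently along the rolling path.

jog_arm(rows=[-0.0035,0.0034,0.0002,-1.394,-1.441,0,1,-0.0035,0.0034,-0.0002,-1.394,-1.441,0,1,-0.0035,0.0034,-0.0004,-1.394,-1.441,0,1,-0.0035,0.0034,-0.0004,-1.394,-1.441,0,1,0,0,0,0,0,0,1])

```text
time_s: 8.57
ee_pos: [0.4826, 0.0785, 0.2043]
eef_rot: [1.574, 1.429, -0.765]
force: [-0.7, 0.1, -2.2]
grip_width: 0.0257
```

jog_arm(rows=[-0.0036,0.0034,0.0001,-1.394,-1.441,0,1,-0.0036,0.0035,0.0002,-1.394,-1.441,0,1,-0.0036,0.0035,0,-1.394,-1.441,0,1,0,0,0,0,0,0,1])

```text
time_s: 8.9
ee_pos: [0.4716, 0.0886, 0.204]
eef_rot: [1.567, 1.326, -0.771]
force: [0.7, -0.2, -2.9]
grip_width: 0.0261
```

```bash
python3 -c "
from h import *
o,M=st(); print('lean',np.degrees(np.arccos(-M[2,0])))"
```

```text
t 8.9 tcp [0.4716 0.0886 0.204 ] F [ 0.7 -0.2 -2.9] M [ 0.24  0.39 -0.02] w 0.0261 q [ 0.22  0.07  1.81 -0.23  1.13  1.08]
 toolx [ 0.1737 -0.1689 -0.9702] tooly [ 0.6981 -0.6738  0.2422] yaw of -y as gauge 46.01
lean 14.019051785025406
```

jog_arm(rows=[-0.0036,0.0035,-0.0003,-1.394,-1.441,0,1,-0.0036,0.0035,-0.0004,-1.394,-1.441,0,1,-0.0036,0.0035,-0.0006,-1.394,-1.441,0,1,-0.0036,0.0035,-0.0008,-1.394,-1.441,0,1,0,0,0,0,0,0,1,0,0,0,0,0,0,1,0,0,0,0,0,0,1])

```text
time_s: 9.48
ee_pos: [0.4583, 0.1019, 0.2024]
eef_rot: [1.57, 1.188, -0.77]
force: [0.7, -0.1, -3.4]
grip_width: 0.0258
```

```bash
python3 -c "
from h import *
o,M=st(); print('lean',np.degrees(np.arccos(-M[2,0])))"
```

```text
t 9.48 tcp [0.4583 0.1019 0.2024] F [ 0.7 -0.1 -3.4] M [0.32 0.5  0.01] w 0.0258 q [ 0.33  0.03  1.89 -0.39  1.07  1.26]
 toolx [ 0.2684 -0.2601 -0.9275] tooly [ 0.6665 -0.645   0.3737] yaw of -y as gauge 45.94
lean 21.946025398520092
```

jog_arm(rows=[0,0,-0.0005,0,0,0,1,0,0,0,0,0,0,1,0,0,0,0,0,0,1])

```text
time_s: 9.73
ee_pos: [0.4582, 0.1018, 0.2019]
eef_rot: [1.571, 1.186, -0.769]
force: [-0.4, -0.1, -2.3]
grip_width: 0.0258
```

jog_arm(rows=[0,0,-0.0005,0,0,0,1,0,0,0,0,0,0,1,0,0,0,0,0,0,1])

```text
time_s: 9.98
ee_pos: [0.4582, 0.1021, 0.2019]
eef_rot: [1.572, 1.185, -0.767]
force: [-1.5, 0.0, 4.7]
grip_width: 0.0259
```

jog_arm(rows=[0,0,0,0,0,0,1,0,0,0,0,0,0,1,0,0,0,0,0,0,1,0,0,0,0,0,0,1,0,0,0,0,0,0,1,0,0,0,0,0,0,1,0,0,0,0,0,0,1,0,0,0,0,0,0,1])

```text
time_s: 10.65
ee_pos: [0.4582, 0.1021, 0.2018]
eef_rot: [1.572, 1.185, -0.767]
force: [-1.0, -0.2, 4.9]
grip_width: 0.0259
```

jog_arm(rows=[0,0,0,0,0,0,1,0,0,0,0,0,0,1,0,0,0,0,0,0,1,0,0,0,0,0,0,1,0,0,0,0,0,0,1,0,0,0,0,0,0,1,0,0,0,0,0,0,1,0,0,0,0,0,0,1])

```text
time_s: 11.32
ee_pos: [0.4582, 0.1021, 0.2019]
eef_rot: [1.572, 1.185, -0.767]
force: [-2.1, 1.9, 5.6]
grip_width: 0.0255
```

```bash
python3 - <<'E'
from h import *
o,M=st(); print('lean',np.arccos(-M[2,0]))
snap('wrist','w7'); snap('scene','s7'); og,G=gpose(); print('sole',og.round(4), 'dist crown',np.hypot(*(og[:2]-[.4971,.0641])))
for f in('w7','s7'):
    rect(f,'r7'+f,og,G,0.0045,s=6,ylim=(-.04,.045),zlim=(.02,.1))  if 0 else None
    rect(f,'r7'+f,og,G,0.0045,s=6,ylim=(-.03,.045),zlim=(.012,.105))
a=cv2.imread('pics/r7w7.png');b=cv2.imread('pics/r7s7.png');cv2.imwrite('pics/r7.png',cv2.resize(np.hstack([a,b]),None,fx=.85,fy=.85))
crop('w7','w7c',150,360,110,300,3);crop('s7','s7c',200,320,120,260,4)
p,w=pts('w7'); l=((w-og)@G)
m=(l[...,1]<.045)&(l[...,1]>-.01)&(l[...,2]>.03)&(l[...,2]<.1)&(l[...,0]>.0025)&(l[...,0]<.012)
k=l[m]; print(len(k)); a=np.arctan2(k[:,1],.118-k[:,2]); r=np.hypot(k[:,1],.118-k[:,2])
for r0 in range(20,76,4):
    s=(r>=r0/1e3)&(r<(r0+4)/1e3); 
    if s.sum(): print(r0,s.sum(),'ang mean',a[s].mean().round(3),a[s].min().round(3),a[s].max().round(3))
E
```

```text
t 11.32 tcp [0.4582 0.1021 0.2019] F [-2.1  1.9  5.6] M [-0.49  0.41 -0.14] w 0.0255 q [ 0.34  0.03  1.89 -0.39  1.07  1.27]
 toolx [ 0.2708 -0.2611 -0.9265] tooly [ 0.6659 -0.6442  0.3762] yaw of -y as gauge 45.95
lean 0.38568367135759546
sole [0.4963 0.0653 0.0714] dist crown 0.0014537096090123996
205
20 7 ang mean 0.424 0.371 0.508
24 9 ang mean 0.443 0.356 0.509
28 27 ang mean 0.424 0.272 0.603
32 36 ang mean 0.474 0.194 0.669
36 32 ang mean 0.433 0.187 0.648
40 26 ang mean 0.439 0.19 0.628
44 19 ang mean 0.402 0.242 0.588
48 1 ang mean 0.431 0.431 0.431
52 2 ang mean 0.43 0.425 0.436
56 5 ang mean 0.404 0.383 0.428
60 19 ang mean 0.393 0.321 0.458
64 10 ang mean 0.407 0.335 0.457
68 9 ang mean 0.392 0.338 0.449
72 3 ang mean 0.396 0.374 0.414
```

View pics/r7.png

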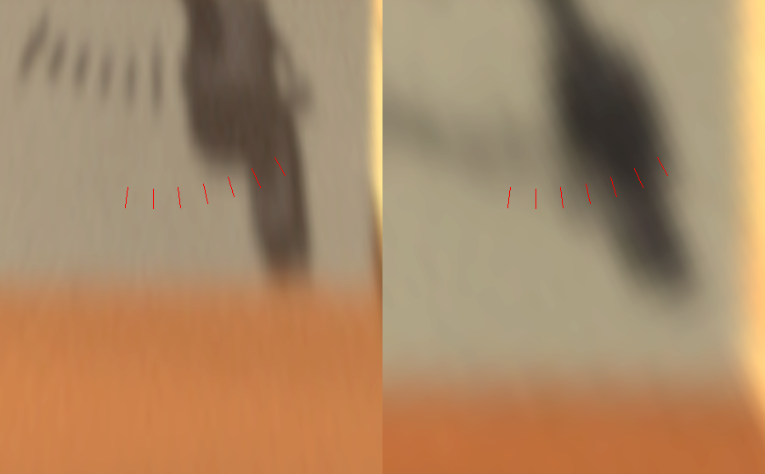

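View pics/w7c.png

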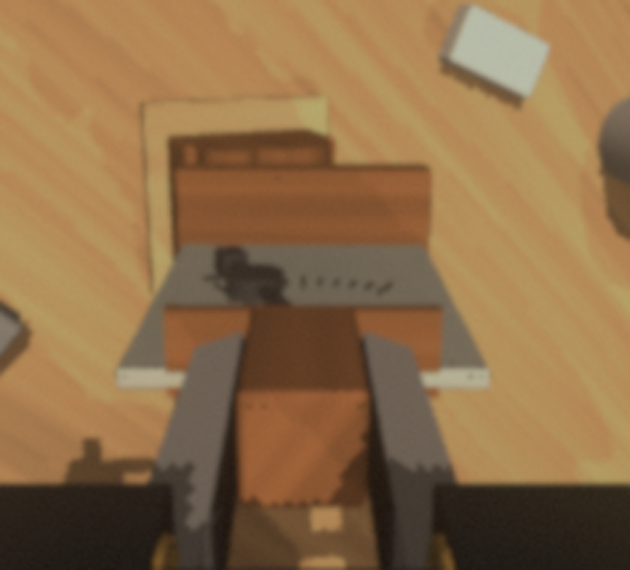

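View pics/s7c.png

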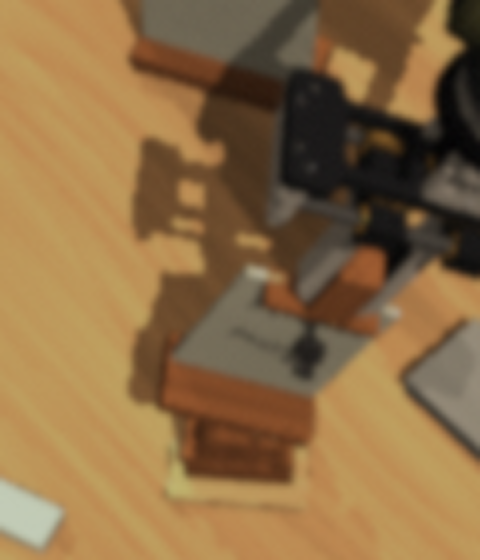

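```bash
python3 - <<'E'
from h import *
og,G=gpose()
for f in('w5','w7','s7'):
    p,w=pts(f)
    if f=='w5':
        O=np.array([.4975,.0639,.0856]);c,s=np.cos(.802),np.sin(.802);H=np.array([[c,-s,0],[s,c,0],[0,0,1]])
    else: O,H=og,G
    l=((w-O)@H).reshape(-1,3)
    k=l[(abs(l[:,1])<.044)&(l[:,0]>.002)&(l[:,0]<.022)&(abs(l[:,2]-.014)<.006)]
    q=np.polyfit(k[:,1],k[:,2],1); print(f,len(k),'sole tilt in gauge frame',q.round(4))
    # sole ends, plate edges in y
    e=l[(l[:,0]>.002)&(l[:,0]<.022)&(abs(l[:,2]-.014)<.006)&(abs(l[:,1])<.056)]; print('  sole y ends',np.percentile(e[:,1],[1,99]).round(4))
    m=(l[:,1]<.045)&(l[:,1]>-.015)&(l[:,2]>.04)&(l[:,2]<.1)&(l[:,0]>.0035)&(l[:,0]<.008)
    k=l[m]; r=np.hypot(k[:,1],.118-k[:,2])
    b=k[(r>.028)&(r<.05)]; t=k[(r>.061)]
    for n,z in(('bob',b),('tab',t)):
        if len(z)>3:
            rc=cv2.minAreaRect((z[:,1:]*1000).astype(np.float32)); print('  ',n,len(z),rc, 'ang of centre',np.arctan2(rc[0][0],118-rc[0][1]).round(3),'mean ang',np.arctan2(z[:,1].mean(),.118-z[:,2].mean()).round(3))
E
```

```text
w5 1266 sole tilt in gauge frame [-0.0028  0.0145]
  sole y ends [-0.048   0.0493]
   bob 114 ((0.47195005416870117, 79.39766693115234), (18.07583999633789, 17.29686164855957), 76.72635650634766) ang of centre 0.012 mean ang 0.014
   tab 34 ((25.27046012878418, 56.02325439453125), (8.489500999450684, 11.16082763671875), 21.04397964477539) ang of centre 0.387 mean ang 0.394
w7 1275 sole tilt in gauge frame [-0.0016  0.0148]
  sole y ends [-0.0481  0.0493]
   bob 120 ((15.900382041931152, 82.51480102539062), (18.267444610595703, 17.78797149658203), 81.44468688964844) ang of centre 0.421 mean ang 0.428
   tab 32 ((25.661344528198242, 55.88957595825195), (7.586699485778809, 12.277181625366211), 19.080202102661133) ang of centre 0.392 mean ang 0.393
s7 249 sole tilt in gauge frame [-0.0047  0.0133]
  sole y ends [-0.049   0.0492]
   bob 22 ((14.935731887817383, 82.52363586425781), (14.193117141723633, 18.447933197021484), 25.582107543945312) ang of centre 0.398 mean ang 0.408
   tab 8 ((25.13869857788086, 55.05303955078125), (4.873835563659668, 10.730257034301758), 24.636573791503906) ang of centre 0.38 mean ang 0.375
```

Pointer and tab agree to within about 0.02 rad, against a tolerance of 0.075. I'll let it settle once more, recheck, then hand in.

jog_arm(rows=[0,0,0,0,0,0,1,0,0,0,0,0,0,1,0,0,0,0,0,0,1,0,0,0,0,0,0,1,0,0,0,0,0,0,1,0,0,0,0,0,0,1,0,0,0,0,0,0,1,0,0,0,0,0,0,1])

```text
time_s: 12.08
ee_pos: [0.4582, 0.1021, 0.2018]
eef_rot: [1.572, 1.185, -0.767]
force: [-1.9, 0.0, 5.0]
grip_width: 0.0257
```

jog_arm(rows=[0,0,0,0,0,0,1,0,0,0,0,0,0,1,0,0,0,0,0,0,1,0,0,0,0,0,0,1,0,0,0,0,0,0,1,0,0,0,0,0,0,1,0,0,0,0,0,0,1,0,0,0,0,0,0,1])

```text
time_s: 12.75
ee_pos: [0.4582, 0.1021, 0.2018]
eef_rot: [1.572, 1.185, -0.767]
force: [-1.2, 0.4, 4.9]
grip_width: 0.0256
```

```bash
python3 - <<'E'
from h import *
st(); og,G=gpose()
for i in range(3):
    f=f'w8{i}'; snap('wrist',f)
    p,w=pts(f); l=((w-og)@G).reshape(-1,3)
    m=(l[:,1]<.045)&(l[:,1]>-.015)&(l[:,2]>.04)&(l[:,2]<.1)&(l[:,0]>.0035)&(l[:,0]<.008)
    k=l[m]; r=np.hypot(k[:,1],.118-k[:,2])
    for z in(k[(r>.028)&(r<.05)],k[r>.061]): 
        rc=cv2.minAreaRect((z[:,1:]*1000).astype(np.float32)); print(np.arctan2(rc[0][0],118-rc[0][1]).round(3),end=' ')
    print()
rect('w82','r8',og,G,0.0045,s=6,ylim=(-.03,.045),zlim=(.012,.105)); crop('w82','w8c',180,280,180,230,7)
E
```

```text
t 12.75 tcp [0.4582 0.1021 0.2018] F [-1.2  0.4  4.9] M [-0.45  0.42 -0.19] w 0.0256 q [ 0.34  0.03  1.89 -0.39  1.07  1.27]
 toolx [ 0.2707 -0.2611 -0.9266] tooly [ 0.666  -0.6442  0.3761] yaw of -y as gauge 45.95
0.416 0.389 
0.421 0.391 
0.41 0.395
```

View pics/w8c.png

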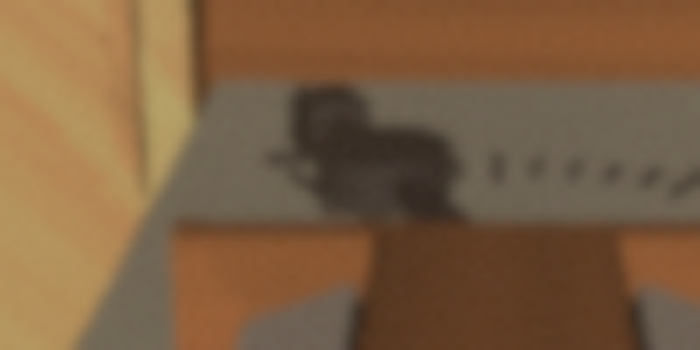

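The pointer is steady: its bob at (395,165) in the crop leads straight into the tab at (330,110). Handing in.

```bash
python3 -c "
from h import *
print(ctrl.hand_in())"
```

```text
the job is handed in; nothing more can be done
None
```

I pinched the smallest gauge by its grip and stood it upright on the two-ridged stud's higher ridge. I then rocked it to a lean of 0.386 rad and handed it in at about 13 s, still held there. No verdict is reported at hand-in.

- **Upright step:** contact on the crown was about 9 N, with no tilt and the sole within about 1 mm of the crown. It was held for about 0.7 s.
- **Final contact:** the gauge presses on the stud with about 8 N. The sole middle is about 1.5 mm from the crown in plan and 6 mm above it. The squeeze is set to 40 N.
- **Pointer and tab:** the last three wrist pictures read the pointer at 0.41–0.42 rad and the tab at about 0.39 rad, steady over time. Taking off the offset seen when the gauge was upright, they differ by about 0.02 rad, or 1 mm at the tip, where 4.5 mm is allowed.
- **Disagreement:** the pointer read about 0.02–0.03 rad above the arm's measured lean of 0.386. I put this down to image noise and the offset.
- **Not checked:** I did not measure the bystanders' positions at the end. Nothing touched them that I could see.

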